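Hang up the pouring pail and bolt the mould shut

TASK

Somebody left the small pouring pail standing on the mould's lid, in the way of the bolt. First hang the pail by its handle on the twin-prong hook of the stand, then slide the bolt across the lid fully home into its keeper. Leave the tub, the cast figure and the scraper where they are.

Things in the scene. Friction and masses are not known exactly. Their poses are not given: they have to be found in the camera images.
- cradle: Fixed moulding cradle, base 170 (x) x 410 (y) mm. Origin: on the table, under the bolt's axis; z up, y along the bolt (roughly away from the robot), x to the robot's right. Its -y half is a pink mould with a plywood lid; its +y half a grey pedestal with two aluminium cheeks (outer faces at x = +-17 mm, y = -45 to 170, top z = 96) that form the bolt's track.
- lid (a point): Centre of the lid's top face (cradle y = -87, z = 70 mm); lid 150 (x) x 116 (y) mm. The bolt crosses it from the track to the keeper; the pail starts on it.
- rack (a point): Free end of the nearer drip-rack bar over the track (not over the lid): cradle x = -12, y = 0, z = 265 mm. Two 14 mm bars at x = -12 and 50 run from y = 0 to 205, where a crosspiece and a post (x = 50) carry them. No room for an upright gripper over the knob: reach under the bars from the cradle's -x side (the robot's left), tilted about 40 degrees, fingers pointing to +x and down.
- bolt (a joint): Travel of the bolt in m: 0 = fully withdrawn, 0.125 = fully home in the keeper (end stop). It grows as the bolt moves along the cradle's -y. Sliding takes about 3 N of friction (no spring; it stays where it is left).
- bolt_knob (a point): Centre of the bolt's black knob, an upright cylinder 18 mm in diameter and 28 mm tall (its top 14 mm above this point), on a 10 mm stem on the bolt; it stands above the cheeks (this point at z = 121 mm in the cradle's frame, x = 0). It travels with the bolt along the cradle's y; axes as the cradle's.
- keeper (a point): Centre of the keeper's mouth, at the bolt's axis height (cradle y = -130, z = 84 mm). The keeper is a steel bridge 38 mm wide, 30 mm long, top at z = 106. The bolt is a 12 mm round steel bar; when home its end lies 25 mm inside.
- pail: Small white plastic pail, loose, empty, about 0.22 kg: 72 mm tall, 62 mm wide at the foot, 76 mm at the rim. Origin: centre of its underside, z up. A stiff steel bail (6 mm wire, does not swing) stands over it in its y-z plane: uprights at y = +-45, straight top bar along the pail's y at z = 135 mm. It starts upright on the lid between track and keeper.
- pail_grip (a point): Middle of the bail's top bar, on its axis, 135 mm above the pail's underside: a black sleeve 12 mm in diameter and 32 mm long (along the pail's y); bare wire on both sides of it.
- hook_stand: Fixed dark steel stand: base 120 x 130 x 12 mm, origin at the centre of its underside, z up; post at x = +52 mm, 210 mm tall. Below the top a cross plate (front face at x = 40 mm, top at z = 215 mm) carries two prongs, 8 mm round bars at y = +-30 mm that run level to -x until x = -45 mm and end in upturned tips (x = -55, top at z = 221 mm).
- hook_seat (a point): Middle between the two prongs, at the height of their upper faces (z = 204 mm, x = -10 mm in the stand's frame; axes as the stand's). The pail's bail bar lies across both prongs, along the stand's y, with its axis 3 mm above this point.
- tub: Bystander: closed white tub, 90 mm in diameter, 110 mm tall, origin at its underside.
- figure: Bystander: cream cast figure, 76 mm wide at the foot, 138 mm tall, origin at its underside.
- scraper: Bystander: scraper with a handle, lying on the table.

How it is judged (in metres and radians):
On the way, in this order (a step that is already met when the one before it is completed fails the run):
1. the pail hangs by its bail across both prongs of the hook, let go (z of pail_grip in the frame of hook_seat between -0.003 and 0.01 m and y of pail_grip in the frame of hook_seat between -0.015 and 0.015 m and x of pail_grip in the frame of hook_seat between -0.042 and 0.052 m and contact force between pail and hook_stand above 0.5 N and contact force between pail and the fingers below 0.1 N and angle between pail's own z axis and vertical below 0.35 rad), for 0.3 s.
2. the bolt is fully home in its keeper (value of joint bolt above 0.12 m), for 0.2 s.
At the end, for the whole second after the job is handed in: The pail hangs at rest by its bail across both prongs (bar on the prongs within -6/+7 mm in height, centred within 15 mm, between the cross plate and the upturned tips, pail within 20 degrees of upright, not held), and the bolt is home to within 5 mm of its end stop (all of step 1 and linear speed of pail below 0.03 m/s and value of joint bolt above 0.12 m); the robot touches nothing.
It fails at once if the tub is shifted by more than 40 mm (distance of tub from where it was at the start of the episode above 0.04 m).
It fails at once if the cast figure is shifted by more than 40 mm (distance of figure from where it was at the start of the episode above 0.04 m).
It fails at once if the scraper is shifted by more than 40 mm (distance of scraper from where it was at the start of the episode above 0.04 m).
It also fails if it takes over 72 s, if anything falls off the work surface, if the arm or the gripper's body presses on something with over 40 N, if the wrist force passes 120 N, or if a joint passes its speed limit or range.

ROBOT

A 6-joint arm with a two-finger parallel gripper is mounted at the origin on the work surface. World frame = base frame: x ahead of the robot, y to its left, z up, the work surface at z = 0. Lengths are in mm, angles in rad, forces in N, time in s.
With the tool pointing down it reaches from about 275 to 750 mm from the base axis. Payload 10.2 kg.
Tool frame: the origin (TCP) lies at the very end of the fingers, on their centre line; the grasp point (between the pads) lies 19 mm behind it (ctrl.grip_depth is the distance from the TCP to the grasp point, in mm); z points along the fingers, x is the direction in which the jaws open and shut, and the axes are right-handed (so a half turn about z gives the same grasp; the last joint's range is limited). The gripper opens to 85 mm and grips with 20 to 120 N. Pads are 22 mm wide; open, the fingers measure 114 mm over their backs; the gripper's body (76 mm by 85 mm) begins 54 mm behind the grasp point. The pads swing forward as they close: fully open they stand 13 mm farther back than shut.
Start: joints at [0.939, 0.313, 1.498, -0, 1.331, -0.223], TCP at [208.705, 481.74, 231.294] pointing down, gripper open.
Joint ranges: [-2.94, 2.94], [-0.97, 2.17], [0.19, 2.56], [-1.23, 4.37], [0.02, 3.11], [-2.88, 2.88]. Speed limits (rad/s): [2.39, 2.39, 3.01, 3.14, 3.14, 3.14].

INTERFACE

Orientations are given as a unit quaternion [w, x, y, z].
In Python, from rig import ctrl gives the robot as it stands.
- The arm moves only by the tool play_rows, never from a script. Its argument "motion" is a list of rows, each a list of 2 entries, a list of its own where there are three numbers: the shift along the tool's x, y, z in mm, then the turn, a rotation vector about the tool's x, y, z in degrees. A call has 1 to 20 rows; each row shifts and turns the commanded pose from where the row before left it, along the tool's axes as they then stand; what a row does not reach is not made up. A row lasts 1/12 s, in which the tool goes at most 41.7 mm and 7.16 degrees, less where a joint would pass 70% of its speed; a pose out of reach is approached as far as the arm can. A call with a gripper value outside its range is refused whole. "fingers" is the finger opening in mm, from 0 to 85.4, set as the call begins (left out, the last holds). The fingers move at their own pace and stop on an object; "squeeze" is the grip in N (left out, the last holds). Time passes only in rows, so rows that do not move let the fingers close. It gives the time, the measured TCP pose, the force and the opening at its end, in the units of the state.
- ctrl.sense(): the state, without advancing time (a new reading comes with each control period).
- ctrl.capture(name): name is "scene" or "side" or "wrist"; returns the picture (420x560x3 uint8, red, green, blue); there is no depth.
- ctrl.get_calibration(name): a dict with "K" (3x3 intrinsics, pixels), "k1" (the pictures are not rectified: a ray, as slopes to the right and down, at radius r is drawn at 1 + k1 r^2 times it, then the intrinsics apply), "R" (3x3) and "t" (3): a world point X has camera coordinates R X + t; the wrist camera has in their place "tool_from_camera" (4x4, takes a point from camera to tool coordinates, whose origin is the TCP and whose axes are the tool frame's). Camera axes: x right, y down, z forward; pixel columns grow to the right and rows downward; lengths in mm; the calibration is good to about 2 mm. A picture is of the moment at which its call begins: read the wrist's pose just before it. get_calibration takes no time and is no camera call.
- ctrl.finish_job(): hands the job in, once; it reports no verdict.
Trained networks look in the newest picture that a camera, given by its name, has taken for a name from the list of things; names that differ only in an ending like _2 or _b are one class to them, and where a whole thing is asked for, a point or a joint stands for the part that bears it (a point fixed in the world has none). Each returns a list of dicts, best first, with "p" (0 to 1); they miss things now and then, are a little off and sometimes report something else, mostly with a low value. They report only what shows in the picture. A call takes as long as a camera call.
- ctrl.spot_in(camera, name): "position" ([column, row] as shares, 0 to 1, of the picture: columns of its width, rows of its height, amid what is visible of it).
The state is a dict: "time_s": time; "joints": joint angles; "dq": joint speeds; "tau": joint torques, N m; "eef_pos": TCP position; "ee_rot": TCP orientation; "force": force on the tool from outside, world axes, zero at the start; "wrist_torque": the same for the moment, N m; "grip_width": opening from 0.0 (shut) to 1.0 (fully open).
Only numpy, scipy, OpenCV 4.12 (cv2) and the standard library are available. Lean on these libraries where they do the work, as an engineer would, in place of code of your own. Each camera call takes 0.05 s, during which the arm holds its last target. There are 200 camera calls.

## Working session

There is one attempt and no reset: what is moved stays moved. The work goes in short steps, Python scripts to look and compute and a tool call to move; the robot and the scene stay as the last step left them, time stands still between calls to the robot, and variables do not carry over. Pictures are saved under pics/ and viewed, about 8 in all and at most 12, crops included, and the job is handed in when it is done.

Besides the shell and the picture viewer there is one more tool, called by a JSON object that holds its "name" and its "arguments". play_rows: Moves the arm, as the interface text tells. Its arguments: {"type":"object","properties":{"motion":{"type":"array"},"fingers":{"type":"number"},"squeeze":{"type":"number"}},"required":["motion"]}

```bash
mkdir -p pics; cat > h.py <<'E'
import numpy as np, cv2
from rig import ctrl
from scipy.spatial.transform import Rotation as Rn
def cam(name,s=None):
    c=ctrl.get_calibration(name); K=np.array(c["K"]);k1=c["k1"]
    if "R" in c: R=np.array(c["R"]);t=np.array(c["t"])
    else:
        s=s or ctrl.sense(); q=s["ee_rot"]; T=np.eye(4);T[:3,:3]=Rn.from_quat([q[1],q[2],q[3],q[0]]).as_matrix();T[:3,3]=s["eef_pos"]
        M=np.linalg.inv(T@np.array(c["tool_from_camera"]));R=M[:3,:3];t=M[:3,3]
    return K,k1,R,t
def ray(c,px):
    K,k1,R,t=c; d=np.array([k1,0,0,0,0.])
    # inverse distortion
    u=cv2.undistortPoints(np.array([[px]],float),K,d)[0,0]
    v=R.T@np.array([u[0],u[1],1]); return -R.T@t, v/np.linalg.norm(v)
def proj(c,X):
    K,k1,R,t=c
    p=cv2.projectPoints(np.array(X,float).reshape(-1,1,3),cv2.Rodrigues(R)[0],np.array(t,float),K,np.array([k1,0,0,0,0.]))[0]
    return p[:,0]
def onz(r,z): o,v=r; return o+v*(z-o[2])/v[2]
def tri(rs):
    A=np.zeros((3,3));b=np.zeros(3)
    for o,v in rs: P=np.eye(3)-np.outer(v,v);A+=P;b+=P@o
    X=np.linalg.solve(A,b); return X,[np.linalg.norm((np.eye(3)-np.outer(v,v))@(X-o)) for o,v in rs]
def save(name,im): cv2.imwrite(f"pics/{name}.png",im[:,:,::-1])
E
python3 - <<'E'
from h import *
np.set_printoptions(precision=1,suppress=True)
D={}
for n in ["scene","side"]:
    im=ctrl.capture(n); save(n+"0",im); C=cam(n); print(n,-C[2].T@C[3],C[2][2])
    for th in ["lid","rack","bolt_knob","keeper","pail","pail_grip","hook_stand","hook_seat","tub","figure","scraper","cradle"]:
        r=ctrl.spot_in(n,th)[:2]; 
        px=[(np.array(a["position"])*[560,420]) for a in r]
        print(n,th,[(p,round(a["p"],2)) for p,a in zip(px,r)])
        if px: D.setdefault(th,[]).append(ray(C,px[0]))
for k,v in D.items():
    if len(v)==2: print(k,*tri(v))
a=cv2.imread("pics/scene0.png");b=cv2.imread("pics/side0.png")
print(ctrl.sense())
E
```

```text
scene [1157.2  561.5  854.3] [-0.6 -0.5 -0.7]
scene lid [(array([260.1, 259.4]), 0.78)]
scene rack [(array([259.1, 261.5]), 0.7)]
scene bolt_knob [(array([245.3, 256.6]), 0.67), (array([260.9, 263. ]), 0.47)]
scene keeper [(array([263.2, 256.9]), 0.64)]
scene pail [(array([303.2, 205.5]), 0.72), (array([245.6, 253.7]), 0.59)]
scene pail_grip [(array([303.3, 206. ]), 0.66)]
scene hook_stand [(array([162.5, 197.8]), 0.8)]
scene hook_seat [(array([162.4, 199.5]), 0.56)]
scene tub [(array([377.9, 298.6]), 0.71), (array([419.2, 355.7]), 0.67)]
scene figure [(array([447.3, 316.5]), 0.58)]
scene scraper [(array([376.2, 299.4]), 0.73)]
scene cradle [(array([263. , 259.8]), 0.95)]
side [ 188.9 1143.1 1075.4] [ 0.3 -0.8 -0.6]
side lid [(array([269.9, 253.7]), 0.75)]
side rack [(array([273.7, 255.4]), 0.8)]
side bolt_knob [(array([245.5, 354.2]), 0.63), (array([242.4, 225.2]), 0.53)]
side keeper [(array([272.1, 253.9]), 0.82)]
side pail [(array([309.7, 242.5]), 0.87), (array([206.5, 340.6]), 0.55)]
side pail_grip [(array([306.5, 238. ]), 0.89)]
side hook_stand [(array([300.1, 191. ]), 0.82)]
si
[... 985 characters left out ...]
np.float64(76.86560205222158), np.float64(76.8656020522216)]
figure [506.3 440.8  50.1] [np.float64(2.327980390746708), np.float64(2.3279803907467174)]
scraper [512.4 276.6 -10. ] [np.float64(1.7836493719130786), np.float64(1.7836493719129802)]
cradle [609.7  14.3  19.2] [np.float64(8.7741400762649), np.float64(8.774140076265022)]
{'time_s': 1.3, 'joints': array([ 0.9,  0.3,  1.5, -0. ,  1.3, -0.2]), 'dq': array([-0.,  0.,  0., -0.,  0., -0.]), 'tau': array([ -0. , -41.2, -26. ,  -0. ,   0. ,   0. ]), 'eef_pos': array([208.7, 481.7, 231.3]), 'ee_rot': array([ 0. ,  0.8,  0.5, -0. ]), 'force': array([-0.7, -0. , -0.5]), 'wrist_torque': array([ 0., -0.,  0.]), 'grip_width': 1.0007238712878244}
```

View pics/scene0.png

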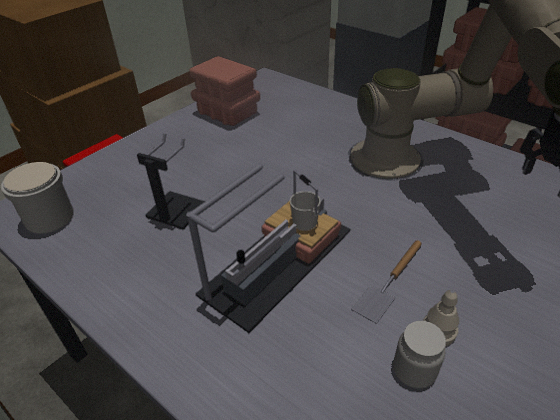

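View pics/side0.png

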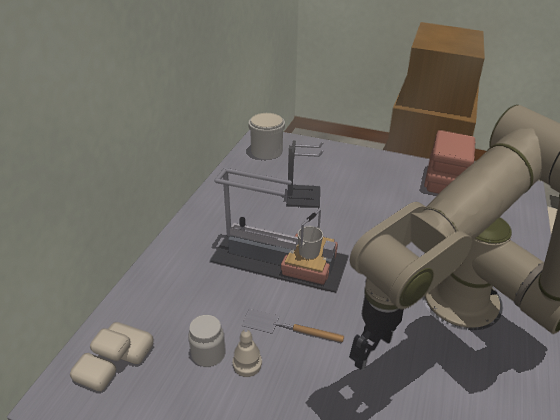

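Scene view: pail on lid at about (303,205), hook prongs near (165,150), knob at (241,257), rack bars above. Side view: pail (309,242), knob (242,222), hook (305,150). I'll enlarge both for point picking.

```bash
python3 - <<'E'
import cv2
a=cv2.imread("pics/scene0.png")[125:325,130:360];cv2.imwrite("pics/sc.png",cv2.resize(a,None,fx=3,fy=3,interpolation=cv2.INTER_CUBIC))
b=cv2.imread("pics/side0.png")[135:290,205:355];cv2.imwrite("pics/sd.png",cv2.resize(b,None,fx=3.8,fy=3.8,interpolation=cv2.INTER_CUBIC))
E
```

```text
(no output)
```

View pics/sc.png

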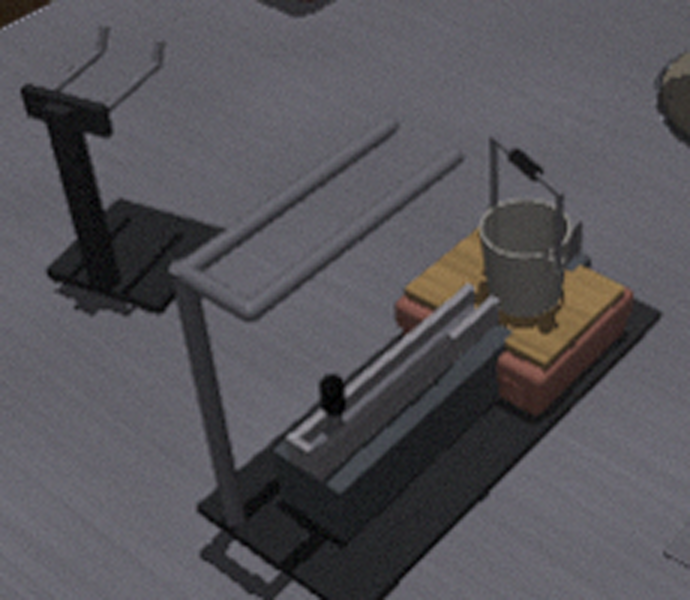

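View pics/sd.png

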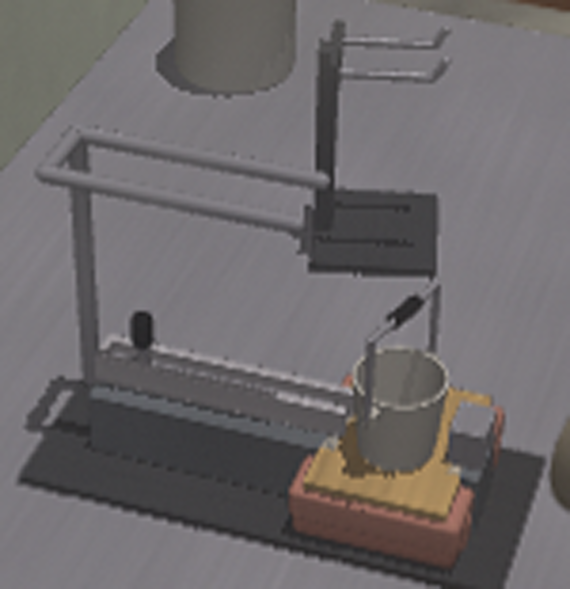

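```bash
cat > fit.py <<'E'
from h import *
from scipy.optimize import least_squares
np.set_printoptions(precision=2,suppress=True)
S=lambda u,v:(130+u/3-.3,125+v/3-.3)
D=lambda u,v:(205+u/3.8-.35,135+v/3.8-.35)
cs,cd=cam("scene"),cam("side")
def fit(pts,x0,extra=None,z=False):
    def w(p,X):
        c,s=np.cos(p[2]),np.sin(p[2]); X=np.array(X,float)
        return np.array([p[0]+c*X[0]-s*X[1],p[1]+s*X[0]+c*X[1],X[2]+(p[4] if z else 0)])
    def res(p):
        r=[]
        for X,a,b in pts:
            X=[X[0],p[3],X[2]] if X[1] is None else X
            if a: r+=list(proj(cs,w(p,X))[0]-S(*a))
            if b: r+=list(proj(cd,w(p,X))[0]-D(*b))
        return r
    o=least_squares(res,x0,loss="soft_l1"); print(o.x,np.degrees(o.x[2])); print(np.array(res(o.x)).reshape(-1,2).round(1).tolist()); return o.x,w
cr,w=fit([((-12,0,265),(462,157),(308,228)),((50,0,265),(396,125),(325,181)),((0,None,121),(332,396),(142,331)),
 ((50,205,265),(180,270),(75,135)),((-12,205,265),(250,310),(42,172)),
 ((-75,-145,70),(632,290),(452,515)),((-75,-29,70),(545,362),(303,487)),((75,-29,70),(405,290),None)],[600,0,-1.5,100,0],z=True)
for n,X in dict(knob=(0,cr[3],121),home=(0,cr[3]-125,121),lid=(0,-87,70),rack=(-12,0,265),keeper=(0,-130,84)).items(): print(n,w(cr,X))
hk,w=fit([((-55,-30,221),(103,30),(447,33)),((-55,30,221),(160,45),(447,65)),((-60,-65,12),(120,200),(437,192)),((-60,65,12),(228,232),(437,268)),((60,65,12),(160,305),(310,268)),((60,-65,12),(48,270),None)],[620,-360,0,0,0],z=True)
print("seat",w(hk,(-10,0,204)))
pl,w=fit([((0,0,205),(525,163),(405,311)),((0,-45,205),(494,140),(438,285)),((0,45,205),(562,193),(371,343))],[480,30,0,0,0],z=True)
print("grip",w(pl,(0,0,205)))
for nm,a,b in [("tub",(420,330),(206,322)),("fig",(450,297),(246,338))]: print(nm,tri([ray(cs,a),ray(cd,b)]))
E
python3 fit.py
```

```text
[558.65  25.38  -1.56 135.72  -0.5 ] -89.63916847659948
[[-1.7, -0.4], [-2.9, -0.2], [-1.2, 0.1], [-0.5, 0.9], [0.1, -0.2], [-0.3, 0.2], [1.5, 0.0], [1.2, 0.1], [0.1, -0.1], [1.3, 0.8], [-0.9, -1.1], [-1.9, 1.0], [0.9, 0.4], [-0.4, -0.9], [0.6, -1.2]]
knob [694.37  26.23 120.5 ]
home [569.37  25.45 120.5 ]
lid [471.65  24.83  69.5 ]
rack [558.58  37.38 264.5 ]
keeper [428.65  24.56  83.5 ]
[ 600.83 -335.68    0.27   -1.05   -5.98] 15.340455865860255
[[0.2, -0.6], [-0.2, -0.2], [-0.1, -1.1], [-0.2, -0.1], [-0.4, -0.3], [0.3, 1.6], [0.4, -0.3], [0.0, 1.6], [-0.1, 1.2], [0.4, -0.2], [-1.0, 0.7]]
seat [ 591.19 -338.33  198.02]
[472.45  33.85  -0.28   0.    -0.63] -16.30509552020464
[[0.4, 0.3], [-0.1, 0.6], [-0.2, -1.1], [-0.4, 0.0], [-0.4, -0.1], [0.2, -0.0]]
grip [472.45  33.85 204.37]
tub (array([621.42, 424.3 , 117.62]), [np.float64(2.2443940185432614), np.float64(2.2443940185433964)])
fig (array([510.39, 433.71, 114.36]), [np.float64(1.7694376292695118), np.float64(1.769437629269652)])
```

```bash
cat >> h.py <<'E'
def go(target,yaw=None,s=None):
    s=s or ctrl.sense(); q=s["ee_rot"]; R=Rn.from_quat([q[1],q[2],q[3],q[0]]); M=R.as_matrix()
    d=np.array(target)-s["eef_pos"]; phi=np.degrees(np.arctan2(M[1,0],M[0,0]))
    print("t",round(s["time_s"],2),"pos",np.round(s["eef_pos"],1),"phi",round(phi,2),"zax",M[:,2].round(3),"toolshift",(M.T@d).round(1))
    if yaw is not None:
        y=np.radians(yaw); T=np.array([[np.cos(y),np.sin(y),0],[np.sin(y),-np.cos(y),0],[0,0,-1]])
        print("rotvec deg",np.degrees(Rn.from_matrix(M.T@T).as_rotvec()).round(2),"shift after turn",(T.T@d).round(1),"J",np.round(s["joints"],2))
E
python3 -c "
from h import *
go([472,34,290],-16.3);go([472,34,290],163.7)"
```

```text
t 1.3 pos [208.7 481.7 231.3] phi 66.58 zax [ 0. -0. -1.] toolshift [-306.2  419.6  -58.7]
rotvec deg [ 0.   -0.   82.88] shift after turn [378.4 355.8 -58.7] J [ 0.94  0.31  1.5  -0.    1.33 -0.22]
t 1.3 pos [208.7 481.7 231.3] phi 66.58 zax [ 0. -0. -1.] toolshift [-306.2  419.6  -58.7]
rotvec deg [  0.     0.   -97.12] shift after turn [-378.4 -355.8  -58.7] J [ 0.94  0.31  1.5  -0.    1.33 -0.22]
```

{"name": "play_rows", "arguments": {"motion": [[[-6,8.4,-12],[0,0,0]],[[-10,14,-12],[0,0,0]],[[-15,21,-12],[0,0,0]],[[-17,23.3,-12],[0,0,0]],[[-17,23.3,-10.7],[0,0,0]],[[-17,23.3,0],[0,0,0]],[[-17,23.3,0],[0,0,0]],[[-17,23.3,0],[0,0,0]],[[-17,23.3,0],[0,0,0]],[[-17,23.3,0],[0,0,0]],[[-17,23.3,0],[0,0,0]],[[-17,23.3,0],[0,0,0]],[[-17,23.3,0],[0,0,0]],[[-17,23.3,0],[0,0,0]],[[-17,23.3,0],[0,0,0]],[[-17,23.3,0],[0,0,0]],[[-17,23.3,0],[0,0,0]],[[-17,23.3,0],[0,0,0]],[[-17,23.3,0],[0,0,0]],[[-17,23.3,0],[0,0,0]]], "fingers": 60}}

```text
time_s: 2.97
eef_pos: [485.0, 11.4, 291.0]
ee_rot: [0.0, 0.836, 0.549, 0.0]
force: [0.0, 0.4, -0.1]
grip_width: 0.705
```

{"name": "play_rows", "arguments": {"motion": [[[0,0,0],[0,0,6.9]],[[0,0,0],[0,0,6.9]],[[0,0,0],[0,0,6.9]],[[0,0,0],[0,0,6.9]],[[0,0,0],[0,0,6.9]],[[0,0,0],[0,0,6.9]],[[0,0,0],[0,0,6.9]],[[0,0,0],[0,0,6.9]],[[0,0,0],[0,0,6.9]],[[0,0,0],[0,0,6.9]],[[0,0,0],[0,0,6.9]],[[0,0,0],[0,0,6.9]],[[0,0,0],[0,0,0]],[[0,0,0],[0,0,0]]]}}

```text
time_s: 4.13
eef_pos: [484.6, 13.0, 290.7]
ee_rot: [0.0, 0.99, -0.139, 0.0]
force: [-0.3, -0.7, 0.9]
grip_width: 0.702
```

```bash
python3 -c "
from h import *
np.set_printoptions(precision=1,suppress=True)
s=ctrl.sense();go([472.5,33.9,186],-16.3)
im=ctrl.capture('wrist');save('w1',im)
c=cam('wrist',s)
y=np.radians(-16.3);X=np.array([-np.sin(y),np.cos(y),0])
G=np.array([472.45,33.85,204.4])
P=proj(c,[G,G+45*X,G-45*X]);print(P)
for p in P: cv2.circle(im,tuple(int(a) for a in p),3,(255,0,0),1)
save('w1m',im)
for r in ctrl.spot_in('wrist','pail_grip'): print(np.array(r['position'])*[560,420],r['p'])
"
```

```text
t 4.13 pos [484.6  13.  290.7] phi -16.03 zax [ 0. -0. -1.] toolshift [-17.5 -16.7 104.7]
rotvec deg [ 0.  -0.   0.3] shift after turn [-17.5 -16.6 104.7] J [-0.2  0.2  1.5 -0.   1.4  0.1]
[[248.  189.5]
 [246.9 123.5]
 [249.  249.4]]
[252.6 172.8] 0.65
```

View pics/w1m.png

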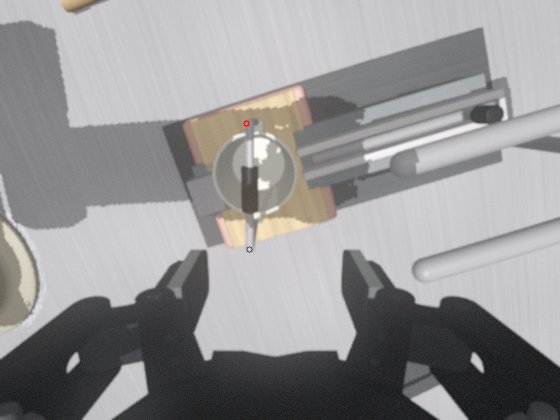

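Wrist view: sleeve centre at (250.5,190), bar from (254,121) to (250,247). That is about 2 mm and 2.5° from prediction, so I'll correct that and descend.

{"name": "play_rows", "arguments": {"motion": [[[-5,-5.5,0],[0,0,1.3]],[[-5,-5.5,0],[0,0,1.2]],[[-5.5,-5.6,0],[0,0,0]],[[0,0,15],[0,0,0]],[[0,0,15],[0,0,0]],[[0,0,15],[0,0,0]],[[0,0,15],[0,0,0]],[[0,0,15],[0,0,0]],[[0,0,12],[0,0,0]],[[0,0,10],[0,0,0]],[[0,0,8],[0,0,0]],[[0,0,0],[0,0,0]],[[0,0,0],[0,0,0]]]}}

```text
time_s: 5.32
eef_pos: [475.1, 33.9, 185.2]
ee_rot: [0.0, 0.987, -0.162, 0.0]
force: [-1.5, -0.8, 0.7]
grip_width: 0.702
```

{"name": "play_rows", "arguments": {"motion": [[[0,0,0],[0,0,0]],[[0,0,0],[0,0,0]],[[0,0,0],[0,0,0]],[[0,0,0],[0,0,0]],[[0,0,0],[0,0,0]],[[0,0,0],[0,0,0]],[[0,0,0],[0,0,0]],[[0,0,0],[0,0,0]],[[0,0,0],[0,0,0]],[[0,0,0],[0,0,0]]], "fingers": 0, "squeeze": 60}}

```text
time_s: 6.15
eef_pos: [475.2, 33.9, 185.4]
ee_rot: [-0.0, 0.987, -0.163, 0.0]
force: [-2.0, 1.0, 5.4]
grip_width: 0.115
```

```bash
python3 -c "
from h import *
s=ctrl.sense();print(s['grip_width']*85.4,s['force']);go([475,-370,260],15.3)
"
```

```text
9.851873924991057 [-2.01977084  1.00047243  5.44441931]
t 6.15 pos [475.2  33.9 185.4] phi -18.72 zax [ 0.001  0.    -1.   ] toolshift [129.5 382.6 -74.6]
rotvec deg [ -0.    -0.05 -34.02] shift after turn [-106.8  389.6  -74.6] J [-0.18  0.25  1.71  0.    1.18  0.15]
```

{"name": "play_rows", "arguments": {"motion": [[[0,0,-5],[0,0,0]],[[0,0,-10],[0,0,0]],[[0,0,-15],[0,0,0]],[[0,0,-15],[0,0,0]],[[0,0,-15],[0,0,0]],[[0,0,-15],[0,0,0]],[[3,9,0],[0,0,0]],[[5,15,0],[0,0,0]],[[7,21,0],[0,0,0]],[[8,24,0],[0,0,0]],[[8,24,0],[0,0,0]],[[8,24,0],[0,0,0]],[[8,24,0],[0,0,0]],[[8,24,0],[0,0,0]],[[8,24,0],[0,0,0]],[[8,24,0],[0,0,0]],[[8,24,0],[0,0,0]],[[8,24,0],[0,0,0]],[[8,24,0],[0,0,0]],[[8,24,0],[0,0,0]]]}}

```text
time_s: 7.82
eef_pos: [472.6, -293.6, 259.2]
ee_rot: [-0.0, 0.987, -0.163, -0.001]
force: [-0.4, 0.1, -0.7]
grip_width: 0.114
```

{"name": "play_rows", "arguments": {"motion": [[[8,24,0],[0,0,0]],[[8,24,0],[0,0,0]],[[8,24,0],[0,0,0]],[[7,17,0],[0,0,0]],[[5,8,0],[0,0,0]],[[0,0,0],[0,0,-4]],[[0,0,0],[0,0,-6]],[[0,0,0],[0,0,-6]],[[0,0,0],[0,0,-6]],[[0,0,0],[0,0,-6]],[[0,0,0],[0,0,-4]],[[0,0,0],[0,0,-2]],[[0,0,0],[0,0,0]],[[0,0,0],[0,0,0]]]}}

```text
time_s: 8.98
eef_pos: [475.8, -395.6, 259.3]
ee_rot: [-0.0, 0.991, 0.132, -0.0]
force: [0.1, 0.1, -1.6]
grip_width: 0.114
```

```bash
python3 -c "
from h import *
s=ctrl.sense();print(s['grip_width']*85.4,s['force']);go([475,-370,220],15.3)
im=ctrl.capture('wrist')
a=ctrl.capture('scene')[90:240,120:290];b=ctrl.capture('side')[120:220,260:360]
c=cam('wrist',s)
y=np.radians(15.3);R=np.array([[np.cos(y),-np.sin(y)],[np.sin(y),np.cos(y)]])
for X in [(-55,30,221),(-55,-30,221),(-10,30,204),(-10,-30,204),(40,30,215),(40,-30,215)]:
  w=np.r_[R@X[:2]+[600.8,-335.7],X[2]];p=proj(c,w)[0];print(X,p)
  cv2.circle(im,tuple(int(v) for v in p),3,(255,0,0),1)
r=lambda i,f:cv2.resize(i,None,fx=f,fy=f,interpolation=cv2.INTER_CUBIC)
out=np.zeros((600,800,3),np.uint8)
w=cv2.resize(im,(460,345));out[:345,:460]=w
a=r(a,2);b=r(b,2.5);out[:300,460:800]=a;out[345:595,:250]=b
save('hk',out);save('w2',im)
"
```

```text
9.75266479783814 [ 0.12360845  0.12957496 -1.6410239 ]
t 8.98 pos [ 475.8 -395.6  259.3] phi 15.19 zax [-0.001  0.001 -1.   ] toolshift [  5.9 -24.9  39.4]
rotvec deg [-0.05  0.03 -0.11] shift after turn [  5.9 -24.9  39.3] J [-0.88  0.51  1.14 -0.    1.49 -1.15]
(-55, 30, 221) [423.64928955 137.67339826]
(-55, -30, 221) [412.43499738 242.13323555]
(-10, 30, 204) [484.40824581 136.8289665 ]
(-10, -30, 204) [470.28368992 231.9224473 ]
(40, 30, 215) [575.04707293 139.82538082]
(40, -30, 215) [554.94558756 236.88676873]
```

View pics/hk.png

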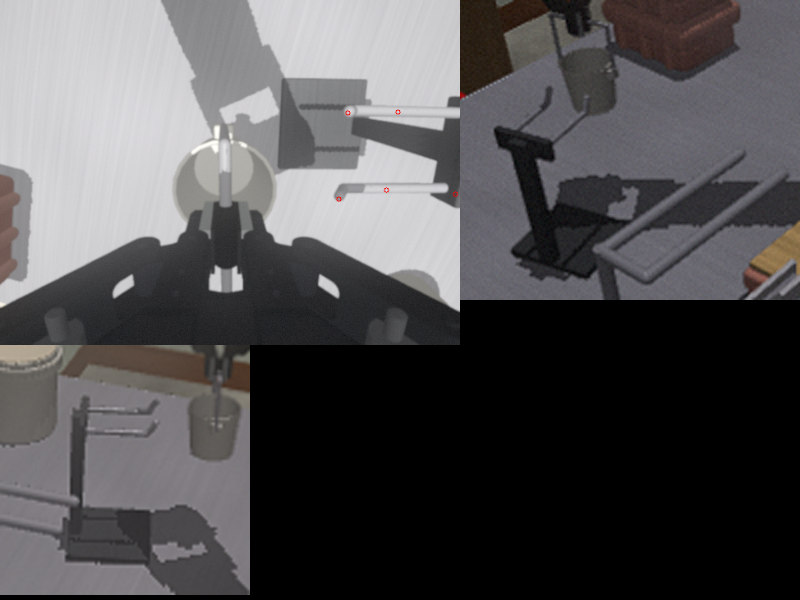

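Wrist view: predicted prong tips (348,112) and (339,199) lie on the real ones, so the hook fit is right to about 2 mm. I'll lower the pail and slide in.

{"name": "play_rows", "arguments": {"motion": [[[0,-6,8],[0,0,0.1]],[[0,-6,8],[0,0,0]],[[0,-6,8],[0,0,0]],[[0,-7,8],[0,0,0]],[[0,0,7],[0,0,0]],[[0,0,0],[0,0,0]],[[6,0,0],[0,0,0]],[[10,0,0],[0,0,0]],[[10,0,0],[0,0,0]],[[10,0,0],[0,0,0]],[[5,0,0],[0,0,0]],[[0,0,0],[0,0,0]],[[0,0,0],[0,0,0]]]}}

```text
time_s: 10.22
eef_pos: [509.6, -360.2, 220.8]
ee_rot: [-0.0, 0.991, 0.132, -0.0]
force: [-0.7, -0.1, -1.0]
grip_width: 0.116
```

```bash
python3 -c "
from h import *
s=ctrl.sense();print(s['force']);go([591.2,-338.3,220],15.3)
"
```

```text
[-0.66316022 -0.09860448 -1.03756619]
t 10.22 pos [ 509.6 -360.2  220.8] phi 15.21 zax [-0.  0. -1.] toolshift [84.5  0.3  0.8]
rotvec deg [-0.01  0.02 -0.09] shift after turn [84.5  0.4  0.8] J [-0.8   0.54  1.19 -0.    1.41 -1.07]
```

{"name": "play_rows", "arguments": {"motion": [[[6,0,0],[0,0,0]],[[10,0,0],[0,0,0]],[[10,0,0],[0,0,0]],[[10,0,0],[0,0,0]],[[10,0,0],[0,0,0]],[[10,0,0],[0,0,0]],[[10,0,0],[0,0,0]],[[10,0,0],[0,0,0]],[[8,0,0],[0,0,0]],[[0,0,0],[0,0,0]],[[0,0,7],[0,0,0]],[[0,0,7],[0,0,0]],[[0,0,6],[0,0,0]],[[0,0,4],[0,0,0]],[[0,0,3],[0,0,0]],[[0,0,2],[0,0,0]],[[0,0,0],[0,0,0]],[[0,0,0],[0,0,0]]]}}

```text
time_s: 11.72
eef_pos: [590.4, -338.4, 192.2]
ee_rot: [0.0, 0.991, 0.132, 0.0]
force: [0.5, -0.4, -0.5]
grip_width: 0.122
```

```bash
python3 -c "
from h import *
s=ctrl.sense();print(s['force']);go([591.2,-338.3,188],15.3)
"
```

```text
[ 0.54438825 -0.41912614 -0.5115817 ]
t 11.72 pos [ 590.4 -338.4  192.2] phi 15.17 zax [ 0. -0. -1.] toolshift [0.8 0.1 4.2]
rotvec deg [ 0.01 -0.01 -0.13] shift after turn [0.8 0.1 4.2] J [-0.69  0.7   1.01 -0.    1.44 -0.96]
```

{"name": "play_rows", "arguments": {"motion": [[[0,0,1.5],[0,0,0]],[[0,0,1.5],[0,0,0]],[[0,0,1],[0,0,0]],[[0,0,0],[0,0,0]],[[0,0,0],[0,0,0]]]}}

```text
time_s: 12.13
eef_pos: [590.4, -338.4, 188.0]
ee_rot: [-0.0, 0.991, 0.132, -0.0]
force: [0.3, -0.7, -2.2]
grip_width: 0.112
```

{"name": "play_rows", "arguments": {"motion": [[[0,0,1],[0,0,0]],[[0,0,0],[0,0,0]],[[0,0,0],[0,0,0]]]}}

```text
time_s: 12.38
eef_pos: [590.4, -338.4, 187.0]
ee_rot: [0.0, 0.991, 0.132, 0.0]
force: [0.0, -0.4, -1.9]
grip_width: 0.118
```

{"name": "play_rows", "arguments": {"motion": [[[0,0,1],[0,0,0]],[[0,0,0],[0,0,0]],[[0,0,0],[0,0,0]]]}}

```text
time_s: 12.63
eef_pos: [590.5, -338.4, 186.6]
ee_rot: [0.0, 0.991, 0.132, 0.0]
force: [-0.3, 0.0, 3.8]
grip_width: 0.115
```

{"name": "play_rows", "arguments": {"motion": [[[0,0,1],[0,0,0]],[[0,0,0],[0,0,0]],[[0,0,0],[0,0,0]]]}}

```text
time_s: 12.88
eef_pos: [590.6, -338.5, 186.4]
ee_rot: [0.001, 0.991, 0.132, 0.001]
force: [-1.6, 2.4, 7.8]
grip_width: 0.116
```

```bash
python3 -c "
from h import *
a=ctrl.capture('scene')[115:215,130:230];b=ctrl.capture('side')[130:220,270:360];w=ctrl.capture('wrist')
r=lambda i:cv2.resize(i,(390,300),interpolation=cv2.INTER_CUBIC)
save('h3',np.vstack([np.hstack([r(a),r(b)]),np.hstack([r(w),r(w[60:330,150:500])])]))
"
```

```text
(no output)
```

View pics/h3.png

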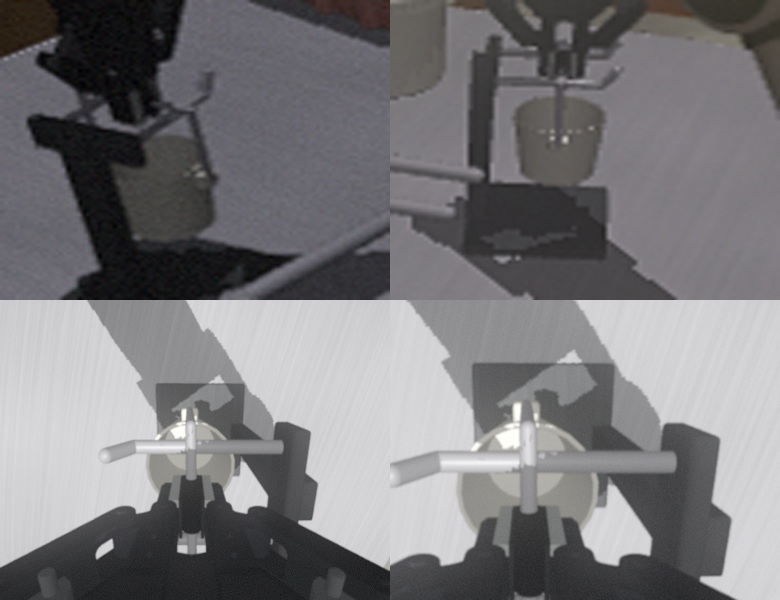

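The bar lies across both prongs (wrist panel: upright outside the prong, pail below), and the force is rising at z≈186.5. Releasing.

{"name": "play_rows", "arguments": {"motion": [[[0,0,0],[0,0,0]],[[0,0,0],[0,0,0]],[[0,0,0],[0,0,0]],[[0,0,0],[0,0,0]],[[0,0,0],[0,0,0]],[[0,0,0],[0,0,0]],[[0,0,0],[0,0,0]],[[0,0,0],[0,0,0]]], "fingers": 38}}

```text
time_s: 13.7
eef_pos: [590.4, -338.4, 184.9]
ee_rot: [-0.0, 0.991, 0.132, -0.0]
force: [-0.1, 0.8, 0.9]
grip_width: 0.443
```

{"name": "play_rows", "arguments": {"motion": [[[0,0,-3],[0,0,0]],[[0,0,-6],[0,0,0]],[[0,0,-10],[0,0,0]],[[0,0,-12],[0,0,0]],[[0,0,-15],[0,0,0]],[[0,0,-15],[0,0,0]],[[0,0,-15],[0,0,0]],[[0,0,-15],[0,0,0]],[[0,0,0],[0,0,0]],[[0,0,0],[0,0,0]]]}}

```text
time_s: 14.53
eef_pos: [590.6, -338.5, 277.0]
ee_rot: [0.001, 0.991, 0.132, 0.001]
force: [0.5, -0.2, 0.0]
grip_width: 0.445
```

```bash
python3 -c "
from h import *
s=ctrl.sense();print(s['force'],s['grip_width']);go([591.2,-338.3,280],15.3)
a=ctrl.capture('scene')[115:215,130:230];b=ctrl.capture('side')[130:220,270:360];w=ctrl.capture('wrist')
r=lambda i:cv2.resize(i,(390,300),interpolation=cv2.INTER_CUBIC)
save('h4',np.vstack([np.hstack([r(a),r(b)]),np.hstack([r(w),r(w)])]))
"
```

```text
[ 0.50640616 -0.20469179  0.01943947] 0.44545748328051116
t 14.53 pos [ 590.6 -338.5  277. ] phi 15.18 zax [ 0.002 -0.001 -1.   ] toolshift [ 0.7 -0.  -3. ]
rotvec deg [ 0.1  -0.07 -0.12] shift after turn [ 0.7 -0.  -3. ] J [-0.69  0.67  0.84  0.    1.63 -0.96]
```

View pics/h4.png

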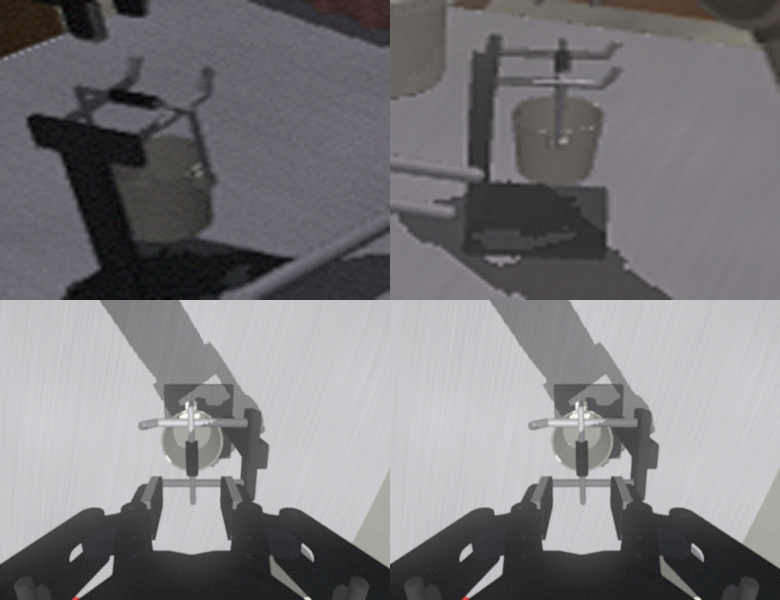

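Pail hangs freely: sleeve is centred between the prongs and the pail upright, with fingers clear. Next I go over the rack to its left side.

{"name": "play_rows", "arguments": {"motion": [[[0,0,-10],[0,0,0]],[[0,0,-20],[0,0,0]],[[4,-10,-20],[0,0,0]],[[7,-16,-5],[0,0,0]],[[9.3,-22,0],[0,0,0]],[[9.3,-22,0],[0,0,0]],[[9.3,-22,0],[0,0,0]],[[9.3,-22,0],[0,0,0]],[[9.3,-22,0],[0,0,0]],[[9.3,-22,0],[0,0,0]],[[9.3,-22,0],[0,0,0]],[[9.3,-22,0],[0,0,0]],[[9.3,-22,0],[0,0,0]],[[9.3,-22,0],[0,0,0]],[[9.3,-22,0],[0,0,0]],[[9.3,-22,0],[0,0,0]],[[9.3,-22,0],[0,0,0]],[[9.3,-22,0],[0,0,0]],[[9.3,-22,0],[0,0,0]],[[9.3,-22,0],[0,0,0]]]}}

```text
time_s: 16.35
eef_pos: [645.2, 70.5, 330.6]
ee_rot: [-0.0, 0.991, 0.132, -0.0]
force: [-0.1, -0.3, 0.1]
grip_width: 0.449
```

{"name": "play_rows", "arguments": {"motion": [[[9.3,-22,0],[0,0,0]],[[9.3,-22,0],[0,0,0]],[[9.3,-22,0],[0,0,0]],[[9,-20,0],[0,0,0]],[[6,-12,0],[0,0,0]],[[0,0,0],[0,0,5]],[[0,0,0],[0,0,5]],[[0,0,0],[0,0,5.2]],[[0,0,0],[-5,0,0]],[[0,0,0],[-5,0,0]],[[0,0,0],[-5,0,0]],[[0,0,0],[-5,0,0]],[[0,0,0],[0,0,0]],[[0,0,0],[0,0,0]]], "fingers": 46}}

```text
time_s: 17.52
eef_pos: [661.0, 175.6, 330.0]
ee_rot: [0.173, 0.985, 0.001, -0.001]
force: [0.3, -0.7, 0.6]
grip_width: 0.54
```

```bash
cat >> h.py <<'E'
def got(target,th=40,x=(1,0,0)):
    s=ctrl.sense();q=s["ee_rot"];M=Rn.from_quat([q[1],q[2],q[3],q[0]]).as_matrix();t=np.radians(th)
    X=np.array(x,float);X/=np.linalg.norm(X);h=np.array([-X[1],X[0],0]) # left
    Z=-np.sin(t)*h-np.cos(t)*np.array([0,0,1]);T=np.c_[X,np.cross(Z,X),Z];d=np.array(target)-s["eef_pos"]
    print("t",round(s["time_s"],2),"pos",np.round(s["eef_pos"],1),"F",np.round(s["force"],1),"w",round(s["grip_width"]*85.4,1),"J",np.round(s["joints"],2))
    print("shift now",(M.T@d).round(1),"turn",np.degrees(Rn.from_matrix(M.T@T).as_rotvec()).round(2),"shift after turn",(T.T@d).round(1))
E
python3 -c "
from h import *
got([694,116,228])"
```

```text
t 17.52 pos [661.  175.6 330. ] F [ 0.3 -0.7  0.6] w 46.1 J [ 0.21  0.77  0.57 -0.35  1.86  0.12]
shift now [ 33.   21.5 116.2] turn [-2.012e+01  2.000e-02  1.300e-01] shift after turn [ 33.  -19.9 116.5]
```

{"name": "play_rows", "arguments": {"motion": [[[0,0,0],[-5,0,0]],[[0,0,0],[-5,0,0]],[[0,0,0],[-5,0,0]],[[0,0,0],[-5,0,0]],[[3,-2,11],[0,0,0]],[[3,-2,11],[0,0,0]],[[3,-2,11],[0,0,0]],[[3,-2,11],[0,0,0]],[[3,-2,11],[0,0,0]],[[3,-2,11],[0,0,0]],[[3,-2,11],[0,0,0]],[[3,-2,11],[0,0,0]],[[3,-2,11],[0,0,0]],[[3,-2,11],[0,0,0]],[[3,0,6],[0,0,0]],[[0,0,0],[0,0,0]],[[0,0,0],[0,0,0]]]}}

```text
time_s: 18.93
eef_pos: [694.5, 114.7, 229.2]
ee_rot: [0.342, 0.94, -0.0, -0.0]
force: [0.3, 0.5, -0.8]
grip_width: 0.54
```

```bash
python3 -c "
from h import *
s=ctrl.sense();im=ctrl.capture('wrist');b=ctrl.capture('side')
c=cam('wrist',s)
K=np.array([694.4,26.2,120.5])
P=proj(c,[K+[0,0,14],K,K-[0,0,14]]);print(P)
for p in P: cv2.circle(im,tuple(int(v) for v in p),3,(255,0,0),1)
for r in ctrl.spot_in('wrist','bolt_knob'): print(np.array(r['position'])*[560,420],r['p'])
z=np.array([0,-.643,-.766]);got(K+[0,0,5]+19*z)
save('k1',np.hstack([cv2.resize(im,(480,360)),cv2.resize(b[130:290,190:330],(315,360))]))
"
```

```text
[[273.59622399 206.12869521]
 [273.61261269 192.90192608]
 [273.62830966 180.39613085]]
[266.728 177.198] 0.98
t 19.08 pos [694.5 115.2 230. ] F [ 0.5  0.4 -0.4] w 45.9 J [ 0.23  0.9   0.7  -0.68  1.69  0.19]
shift now [ -0.2   1.  156.3] turn [-0.02 -0.06 -0.04] shift after turn [-1.000e-01  1.000e+00  1.563e+02]
```

View pics/k1.png

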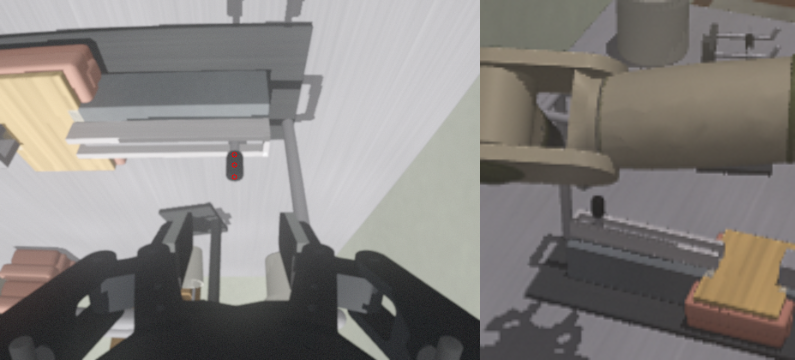

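Wrist view: the knob at (234,165 scaled) lies right on the prediction. Advancing straight along the tool axis.

{"name": "play_rows", "arguments": {"motion": [[[0,0,8],[0,0,0]],[[0,0,12],[0,0,0]],[[0,0,12],[0,0,0]],[[0,0,12],[0,0,0]],[[0,0,12],[0,0,0]],[[0,0,12],[0,0,0]],[[0,0,12],[0,0,0]],[[0,0,12],[0,0,0]],[[0,0,12],[0,0,0]],[[0,0,12],[0,0,0]],[[0,0,12],[0,0,0]],[[0,0,10],[0,0,0]],[[0,0,10],[0,0,0]],[[0,0,8],[0,0,0]],[[0,0,0],[0,0,0]],[[0,0,0],[0,0,0]]]}}

```text
time_s: 20.42
eef_pos: [694.4, 14.4, 109.6]
ee_rot: [0.342, 0.94, -0.0, -0.0]
force: [-0.2, 0.1, 0.6]
grip_width: 0.536
```

{"name": "play_rows", "arguments": {"motion": [[[0,0,0],[0,0,0]],[[0,0,0],[0,0,0]],[[0,0,0],[0,0,0]],[[0,0,0],[0,0,0]],[[0,0,0],[0,0,0]],[[0,0,0],[0,0,0]],[[0,0,0],[0,0,0]],[[0,0,0],[0,0,0]]], "fingers": 0, "squeeze": 40}}

```text
time_s: 21.08
eef_pos: [694.5, 15.0, 110.4]
ee_rot: [0.342, 0.94, -0.0, 0.001]
force: [-1.3, 5.0, 4.7]
grip_width: 0.199
```

```bash
python3 -c "
from h import *
got([566,13.4,111])"
```

```text
t 21.08 pos [694.5  15.  110.4] F [-1.3  5.   4.7] w 17.0 J [ 0.09  0.9   1.   -0.71  1.37  0.29]
shift now [-128.5    1.7    0.5] turn [-0.01 -0.05 -0.04] shift after turn [-128.5    1.6    0.6]
```

{"name": "play_rows", "arguments": {"motion": [[[-4,0,0],[0,0,0]],[[-8,0,0],[0,0,0]],[[-8,0,0],[0,0,0]],[[-8,0,0],[0,0,0]],[[-8,0,0],[0,0,0]],[[-8,0,0],[0,0,0]],[[-8,0,0],[0,0,0]],[[-8,0,0],[0,0,0]],[[-8,0,0],[0,0,0]],[[-8,0,0],[0,0,0]],[[-8,0,0],[0,0,0]],[[-8,0,0],[0,0,0]],[[-8,0,0],[0,0,0]],[[-8,0,0],[0,0,0]],[[-8,0,0],[0,0,0]],[[-4,0,0],[0,0,0]],[[0,0,0],[0,0,0]],[[0,0,0],[0,0,0]]]}}

```text
time_s: 22.58
eef_pos: [574.0, 13.0, 110.4]
ee_rot: [0.343, 0.939, -0.001, -0.001]
force: [-3.6, -6.3, 4.8]
grip_width: 0.197
```

{"name": "play_rows", "arguments": {"motion": [[[-2,0,0],[0,0,0]],[[-2,0,0],[0,0,0]],[[-2,0,0],[0,0,0]],[[0,0,0],[0,0,0]],[[0,0,0],[0,0,0]],[[0,0,0],[0,0,0]]]}}

```text
time_s: 23.08
eef_pos: [569.8, 13.0, 110.5]
ee_rot: [0.343, 0.939, -0.0, 0.001]
force: [7.6, -8.4, -0.6]
grip_width: 0.192
```

```bash
python3 -c "
from h import *
got([569,14,111])"
```

```text
t 23.08 pos [569.8  13.  110.5] F [ 7.6 -8.4 -0.6] w 16.4 J [ 0.11  0.66  1.47 -0.75  1.21  0.45]
shift now [-0.8 -0.4 -1. ] turn [ 0.12 -0.14 -0.08] shift after turn [-0.8 -0.4 -1. ]
```

{"name": "play_rows", "arguments": {"motion": [[[-1.5,0,0],[0,0,0]],[[-1.5,0,0],[0,0,0]],[[0,0,0],[0,0,0]],[[0,0,0],[0,0,0]],[[0,0,0],[0,0,0]]]}}

```text
time_s: 23.5
eef_pos: [569.7, 13.0, 110.6]
ee_rot: [0.342, 0.94, 0.001, 0.005]
force: [24.7, -12.1, -7.4]
grip_width: 0.191
```

At the end stop (force jumped to 25 N with no motion). I'll relax the push, open and back out along the tool axis.

{"name": "play_rows", "arguments": {"motion": [[[1.5,0,0],[0,0,0]],[[1.5,0,0],[0,0,0]],[[0,0,0],[0,0,0]],[[0,0,0],[0,0,0]],[[0,0,0],[0,0,0]]]}}

```text
time_s: 23.92
eef_pos: [569.8, 13.0, 110.5]
ee_rot: [0.343, 0.939, -0.0, 0.001]
force: [8.6, -8.0, 0.1]
grip_width: 0.195
```

{"name": "play_rows", "arguments": {"motion": [[[0,0,0],[0,0,0]],[[0,0,0],[0,0,0]],[[0,0,0],[0,0,0]],[[0,0,0],[0,0,0]],[[0,0,0],[0,0,0]],[[0,0,0],[0,0,0]],[[0,0,0],[0,0,0]],[[0,0,0],[0,0,0]]], "fingers": 46}}

```text
time_s: 24.58
eef_pos: [568.3, 14.7, 109.8]
ee_rot: [0.342, 0.94, -0.0, -0.0]
force: [-0.2, -0.2, 0.4]
grip_width: 0.538
```

{"name": "play_rows", "arguments": {"motion": [[[0,0,-5],[0,0,0]],[[0,0,-10],[0,0,0]],[[0,0,-14],[0,0,0]],[[0,0,-14],[0,0,0]],[[0,0,-14],[0,0,0]],[[0,0,-14],[0,0,0]],[[0,0,-14],[0,0,0]],[[0,0,-14],[0,0,0]],[[0,0,-14],[0,0,0]],[[0,0,-14],[0,0,0]],[[0,0,-14],[0,0,0]],[[0,0,-10],[0,0,0]],[[0,0,-5],[0,0,0]],[[0,0,0],[0,0,0]],[[0,0,0],[0,0,0]]]}}

```text
time_s: 25.83
eef_pos: [568.3, 114.9, 229.0]
ee_rot: [0.342, 0.94, -0.0, -0.0]
force: [-0.1, 0.4, 0.1]
grip_width: 0.538
```

```bash
python3 -c "
from h import *
s=ctrl.sense();got([569,120,240]);im=ctrl.capture('wrist');c=cam('wrist',s);a=ctrl.capture('scene')[110:310,130:350]
K=np.array([569.4,25.4,120.5])
for p in proj(c,[K+[0,0,14],K,K-[0,0,14]]): cv2.circle(im,tuple(int(v) for v in p),3,(255,0,0),1)
save('f',np.hstack([cv2.resize(im,(400,300)),cv2.resize(a,(400,300))]))
"
```

```text
t 25.83 pos [568.3 114.9 229. ] F [-0.1  0.4  0.1] w 45.9 J [ 0.27  0.6   1.23 -0.67  1.54  0.37]
shift now [  0.7   3.1 -11.7] turn [0.   0.02 0.  ] shift after turn [  0.7   3.1 -11.7]
```

View pics/f.png

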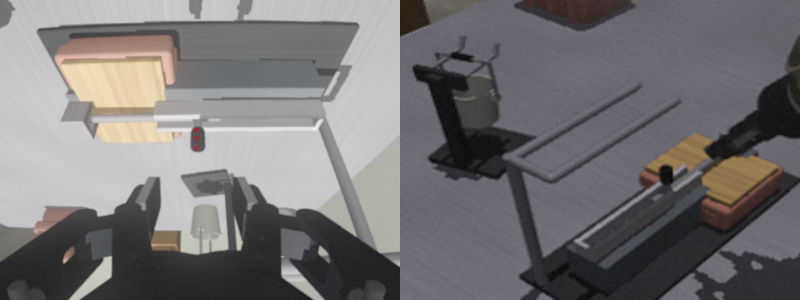

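The bolt crosses the lid into the keeper and the knob sits on the predicted home position (198,138). The pail still hangs and the arm is clear, so I'm handing in.

```bash
python3 -c "
from h import *
print(ctrl.finish_job())"
```

```text
the job is handed in; nothing more can be done
None
```

I hung the pail by its bail across both prongs of the stand. Then I gripped the bolt's knob from the left, under the drip rack, and pulled the bolt home. I handed the job in after about 26 s of the 72 s allowed; no verdict is reported.

- **Pail:** the last pictures show it hanging upright. The sleeve is midway between the prongs, and the hand is nowhere near it.
- **Bolt:** it reached its end stop after about 125 mm. The force rose to 25 N and the bolt moved no further. The last wrist picture shows the knob at its home position and the bar inside the keeper.
- **Robot:** the fingers are open and the hand is backed away, with the measured force near 0 N.
- **Tub, figure and scraper:** I planned every move to stay clear of them and felt no unexpected contact. I did not measure their positions again at the end.
- **Disagreement:** my first two-camera fit put the hook about 6 mm lower than the task text says. The wrist view and the contact height (bar seated with the tool at about 186.5 mm) agreed with the text.

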